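# Reset the shaft gauge through its closed cover

### The arm

A 6-joint arm with a two-finger parallel gripper is mounted at the origin on the work surface. World frame = base frame: x ahead of the robot, y to its left, z up, the work surface at z = 0. Lengths are in m, angles in rad, forces in N, time in s.
With the tool pointing down it reaches from about 0.425 to 0.95 m from the base axis. Payload 3.5 kg.
Tool frame: the origin (TCP) lies at the very end of the fingers, on their centre line; the grasp point (between the pads) lies 19 mm behind it; z points along the fingers, y is the line along which they close (so a half turn about z gives the same grasp; the last joint's range is limited). The gripper opens to 85 mm and grips with 20 to 120 N. Pads are 22 mm wide; open, the fingers measure 114 mm over their backs; the gripper's body (76 mm by 85 mm) begins 54 mm behind the grasp point. The pads swing forward as they close: fully open they stand 13 mm farther back than shut.
Start: joints at [1.036, 0.286, 1.577, -0, 1.279, -0.15], TCP at [0.253, 0.626, 0.231] pointing down, gripper open.
Joint ranges: [-2.77, 2.77], [-0.9, 2.22], [0.21, 2.48], [-1.53, 4.67], [0.24, 2.81], [-2.84, 2.84]. Speed limits (rad/s): [2.79, 2.79, 3.14, 3.14, 3.14, 3.14].

### API

Orientations are given as [roll, pitch, yaw] about the fixed x, y, z axes, in that order (R = Rz(yaw) Ry(pitch) Rx(roll)).
In Python, from rig import manip gives the robot as it stands.
- The arm moves only by the tool apply_moves, never from a script. Its arguments are lists of equal length, an entry for each row: "translation": the shift along the tool's x, y, z in mm, a list of three; "twist": the turn, a rotation vector about the tool's x, y, z in rad, a list of three. In form: {"translation": [[dx, dy, dz], ...], "twist": [[rx, ry, rz], ...]}. A call has 1 to 20 rows; each row is the pose to reach, as a shift and turn from the pose commanded when the call began, along the tool's axes at that moment; what a row does not reach only later rows make up. A row lasts 1/12 s, in which the tool goes at most 41.7 mm and 7.16 degrees, less where a joint would pass 70% of its speed; a pose out of reach is approached as far as the arm can. A call with a gripper value outside its range is refused whole. "claw" is the opening, from 0 (shut) to 1 (fully open), set as the call begins (left out, the last holds). The fingers move at their own pace and stop on an object; the grip force is fixed at half the most. Time passes only in rows, so rows that repeat a pose let the fingers close. It gives the time, the measured TCP pose, the force, the opening and the grip force at its end, in the units of the state.
- manip.state(): the state, without advancing time (a new reading comes with each control period).
- manip.grab_frame(name): name is "side" or "top" or "wrist"; returns a dict with "frame" (420x560x3 uint8, red, green, blue), "fx", "fy", "cx", "cy" (pixels), "R" (3x3) and "t" (3): a world point X has camera coordinates R X + t. Camera axes: x right, y down, z forward; pixel columns grow to the right and rows downward; lengths in m; the calibration is good to about 2 mm. The wrist camera is an equidistant fisheye: a pixel r from the principal point sees the ray r / f radians off the axis. A picture is of the moment at which its call begins. There is no depth.
- manip.hand_in(): hands the job in; it is judged then, once.
The state is a dict: "time": time; "joint_pos": joint angles; "joint_vel": joint speeds; "effort": joint torques, N m; "tool_pos": TCP position; "orientation": TCP orientation; "wrist_force": force on the tool from outside, world axes, zero at the start; "moment": the same for the moment, N m; "gripper_width": finger opening in m; "grip_force": force on a finger pad.
Only numpy, scipy, OpenCV 4.12 (cv2) and the standard library are available. Lean on these libraries where they do the work, as an engineer would, in place of code of your own. Each camera call takes 0.05 s, during which the arm holds its last target. There are 200 camera calls.

### The job

Gently lower the blue hinged cover of the shaft gauge until it is fully closed, without slamming it. Then, with the yellow-handled reset pin from the tool rack held upright in the gripper, reach through the yellow-ringed hole in the closed cover and press the recessed red reset button fully down; finish while still gripping the pin and holding the button down. Leave the other tools and everything else on the bench where they are.

Things in the scene. Friction and masses are not known exactly. Their poses are not given: they have to be found in the camera images.
- gauge: The shaft gauge: fixed grey box 160 (its x) x 200 (its y) x 85 tall on a 200 x 220 x 10 base plate, with a blue hinged cover; a steel shaft lies inside. Origin: centre of its underside on the bench; x points from its front (display side, towards the robot) to its hinge side, y to its left, z up. It stands on the left or the right of the bench, turned by up to 0.3 rad. Sizes in mm.
- cover (a joint): Angle of the gauge's cover (rad): 0 = fully closed on the box, grows as it opens upward; starts open at 0.9 to 1.3. A stiff friction hinge keeps the cover at any angle; closing takes about 0.5 to 2 N at its front edge, all the way down.
- cover_hinge (a point): Point on the hinge line of the cover, level with the underside of the cover, 80 behind the gauge's centre (its +x) and 85.5 above the bench. Its frame turns with the cover: from here the cover plate (160 x 200 x 8 thick, blue) runs 160 along its -x, 100 to either side along y, outer face at z = +8. Sizes in mm.
- cover_front (a point): Middle of the cover's front (free) edge, on the outer face; a black pull tab 60 wide, 8 thick sticks out 19 beyond it. Sizes in mm.
- cover_hole (a point): Centre of the round hole through the cover, at its outer face: 18 across, through the 8 thick cover, ringed in yellow, 115 from the hinge line and 45 to the left (+y) of the cover's middle; turns with the cover. With the cover closed it lies straight above the reset button and 93.5 above the bench. Sizes in mm.
- reset_button_top (a point): Centre of the top of the red reset button, 22 across, inside the gauge; unpressed it is 63.5 above the bench, 30 below the outer face of the closed cover. Moves down with the button. Sizes in mm.
- reset_button (a joint): Travel of the reset button (m): 0 = up, 0.005 = fully down (stop). A spring pushes it back up: 2 N to start it, 6 N at the stop.
- rack: Fixed plywood tool rack 64 (its x) x 200 (its y) x 60 tall with three through holes 11.5 across in a row along its y, at -65, 0 and +65 from the middle, each with a tool standing in it. Origin: centre of its underside, z up. Sizes in mm.
- pin_center (a point): Middle of the yellow handle of the reset pin, on its axis. The pin stands upright in any one of the rack's holes: cylindrical handle 20 across and 60 tall (black rings near its ends) whose lower shoulder rests on the rack's top, so this point is 90 above the bench; below the handle a steel shank 8 across and 55 long. About 80 g. Sizes in mm.
- pin_tip (a point): Lower end of the reset pin's steel shank, on the axis, 85 below the middle of the handle. Sizes in mm.
- scriber_center (a point): Middle of the black handle of the scriber, another tool in the rack, same size as the pin; not needed. Sizes in mm.
- deburrer_center (a point): Middle of the red handle of the deburring tool, another tool in the rack, same size as the pin; not needed. Sizes in mm.
- micrometer: Bystander: micrometer with a green C-frame, lying at the right side of the bench, about 140 x 85 x 18; origin at its underside. Sizes in mm.
- caliper: Bystander: steel caliper with a black head, lying at the back, 200 x 60 x 10; origin at its underside. Sizes in mm.
- oil: Bystander: blue oil bottle with a red cap, 52 across, 130 tall; origin at its underside. Sizes in mm.
- shaft_end: Bystander: offcut of steel shaft standing on end, 32 across, 90 tall; origin at its underside. Sizes in mm.
- wooden_case: Bystander: dark wooden case, 90 x 140 x 35, at the back; origin at its underside. Sizes in mm.
- cup: Bystander: blue mug, 76 across, 90 tall; origin at its underside. Sizes in mm.
Not all that is in view belongs to the job. Of the things that look like the part that bears pin_center, the smaller one is meant.

How it is judged:
On the way, in this order (a step that is already met when the one before it is completed fails the run):
1. the cover is fully closed (value of joint cover below 0.03 rad), for 0.2 s.
2. the gripped pin, through the hole in the closed cover, holds the reset button down (value of joint cover below 0.03 rad and value of joint reset_button above 0.0035 m and contact force between pin and reset_button above 1.5 N and contact force between the fingers and pin above 2 N and horizontal distance between pin_tip and reset_button_top below 0.012 m and z of pin_tip in the frame of cover_hole below -0.025 m and angle between pin_tip's own z axis and vertical below 0.35 rad), for 0.3 s.
At the end, for the whole second after the job is handed in: Cover closed within 0.03 rad; reset button at least 3.5 of its 5 mm down, pressed (over 1.5 N) by the tip of the pin, within 12 mm of its centre and at least 25 mm below the cover's outer face; pin within 0.35 rad of upright and gripped by the fingers (over 2 N) (all of step 2); the arm keeps its last pose, push and grip.
It fails at once if the cover is slammed (faster than 2.5 rad/s closing) (velocity of joint cover below -2.5 rad/s).
It fails at once if another tool of the rack is moved more than 30 mm (distance of any of scriber_center, deburrer_center from where it was at the start of the episode above 0.03 m).
It fails at once if a bystander on the bench is moved more than 30 mm (distance of any of micrometer, caliper, oil, shaft_end, wooden_case, cup from where it was at the start of the episode above 0.03 m).
It also fails if it takes over 64 s, if anything falls off the work surface, if the arm or the gripper's body presses on something with over 40 N, if the wrist force passes 120 N, or if a joint passes its speed limit or range.

## Working session

There is one attempt and no reset: what is moved stays moved. The work goes in short steps, Python scripts to look and compute and a tool call to move; the robot and the scene stay as the last step left them, time stands still between calls to the robot, and variables do not carry over. Pictures are saved under pics/ and viewed, at most 10 in all, crops included, and the job is handed in when it is done.

Besides the shell and the picture viewer there is one more tool, called after "Request:" as name(argument=value, ...), one argument or row to a line, values as JSON. apply_moves: Moves the arm, as the interface text tells. Its arguments: {"type":"object","properties":{"translation":{"type":"array","items":{"type":"array","items":{"type":"number"}}},"twist":{"type":"array","items":{"type":"array","items":{"type":"number"}}},"claw":{"type":"number"}},"required":["translation","twist"]}

```bash
mkdir -p pics; cat > h.py <<'E'
import numpy as np, cv2
from rig import manip
def snap(n,f=None):
    d=manip.grab_frame(n)
    if f: cv2.imwrite('pics/'+f,d['frame'][:,:,::-1])
    return d
def ray(d,u,v,fish=False):
    x=(u-d['cx'])/d['fx'];y=(v-d['cy'])/d['fy']
    if fish:
        r=np.hypot(x,y)+1e-12; c=np.array([x/r*np.sin(r),y/r*np.sin(r),np.cos(r)])
    else: c=np.array([x,y,1.])
    R=np.array(d['R']);t=np.array(d['t'])
    w=R.T@c; return -R.T@t, w/np.linalg.norm(w)
def plane(d,u,v,z,fish=False):
    o,w=ray(d,u,v,fish); return o+w*(z-o[2])/w[2]
def proj(d,X):
    c=np.array(d['R'])@np.array(X)+np.array(d['t']); return d['fx']*c[0]/c[2]+d['cx'],d['fy']*c[1]/c[2]+d['cy']
def tri(a,ua,b,ub):
    o1,w1=ray(a,*ua);o2,w2=ray(b,*ub)
    A=np.stack([w1,-w2],1);s=np.linalg.lstsq(A,o2-o1,rcond=None)[0]
    p,q=o1+s[0]*w1,o2+s[1]*w2
    return (p+q)/2,np.linalg.norm(p-q)
E
python3 - <<'E'
from h import *
a=snap('side','s0.png');b=snap('top','t0.png')
for d in(a,b):print(d['fx'],d['cx'],d['cy'],np.round(d['R'],3).tolist(),np.round(d['t'],3))
print(manip.state())
E
```

```text
383.39301983598307 282.509393169744 213.74520266777833 [[0.738, -0.674, 0.007], [-0.407, -0.455, -0.792], [0.537, 0.582, -0.611]] [-0.383  0.312  0.861]
400.8866034646601 289.32842129645303 208.7624361455402 [[-0.009, -1.0, -0.004], [-0.98, 0.01, -0.197], [0.197, 0.002, -0.98]] [0.041 0.597 1.151]
{'time': 0.1, 'joint_pos': array([ 1.03601371e+00,  2.87102420e-01,  1.57805552e+00, -1.33413262e-05,
        1.27859125e+00, -1.49977418e-01]), 'joint_vel': array([-0.00179378, -0.00148591, -0.0042477 ,  0.00082719, -0.00030905,
        0.00073657]), 'effort': array([ 9.48250381e-04, -4.07299054e+01, -2.93700063e+01, -1.29518821e-04,
        3.41909312e-03, -1.25403201e-05]), 'tool_pos': array([0.25303151, 0.62512982, 0.2300551 ]), 'orientation': array([-3.13945842e+00, -3.09596377e-04,  2.75679098e+00]), 'wrist_force': array([0.58061136, 0.26252855, 1.04172002]), 'moment': array([ 0.02458815, -0.02614219, -0.02126393]), 'grip_force': 0.0, 'gripper_width': 0.08528821777082075}
```

View pics/s0.png

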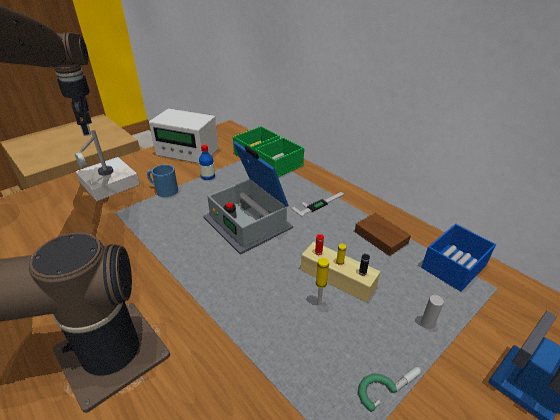

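View pics/t0.png

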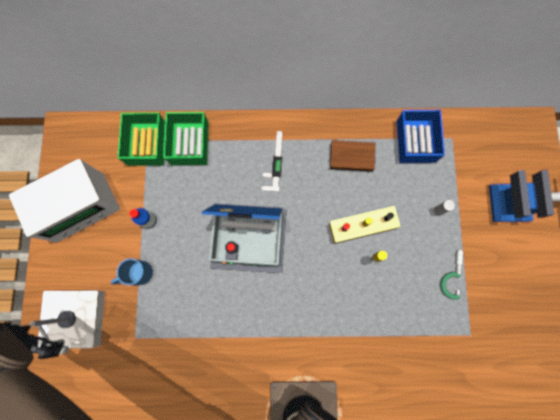

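Side view: the gauge is at about (248,210) with its cover open. The rack tools are red (319,245), yellow (341,253) and black (364,264), and a larger yellow decoy stands at (322,275). Top view: the red button is at (231,247), the pin in the rack at (368,222) and the decoy at (380,256).

```bash
python3 - <<'E'
from h import *
a=snap('side');b=snap('top')
def blobs(d,lo,hi,roi,mn=6):
    h=cv2.cvtColor(d['frame'],cv2.COLOR_RGB2HSV);m=cv2.inRange(h,lo,hi)
    z=np.zeros_like(m);x0,y0,x1,y1=roi;z[y0:y1,x0:x1]=m[y0:y1,x0:x1]
    n,l,s,c=cv2.connectedComponentsWithStats(z)
    return [(np.round(c[i],1).tolist(),s[i].tolist()) for i in range(1,n) if s[i][4]>=mn],z
for n,d,roi in(('side',a,(200,130,400,310)),('top',b,(190,190,410,280))):
    for col,lo,hi in(('yel',(22,150,90),(32,255,255)),('red',(0,150,80),(6,255,255)),('blue',(100,120,40),(125,255,255))):
        r,z=blobs(d,lo,hi,roi);print(n,col,r)
        if col=='blue':
            c=max(cv2.findContours(z,0,2)[0],key=cv2.contourArea);print(cv2.approxPolyDP(c,2,True)[:,0].tolist())
h=b['frame'][195:285,190:300];k=a['frame'][135:255,195:305]
cv2.imwrite('pics/c1.png',np.hstack([cv2.resize(h,(400,327),interpolation=2),cv2.resize(k,(300,327),interpolation=2)])[:,:,::-1])
r=[plane(b,u,v,.12) for u,v in((346,227),(368,222),(389,216))];print(np.round(r,3))
print(plane(b,231,247,.0635))
E
```

```text
side yel [([340.8, 253.9], [336, 244, 10, 21, 137]), ([322.0, 272.0], [316, 258, 13, 30, 284])]
side red [([203.9, 147.3], [201, 145, 7, 6, 32]), ([229.0, 205.2], [226, 203, 7, 6, 33]), ([319.1, 243.0], [315, 234, 9, 19, 107])]
side blue [([261.4, 173.5], [233, 141, 56, 66, 1137]), ([205.7, 158.8], [200, 151, 13, 15, 154]), ([208.1, 177.3], [202, 174, 13, 6, 38])]
[[234, 141], [249, 177], [288, 205], [274, 168], [253, 157]]
top yel [([366.9, 221.6], [363, 218, 9, 8, 45]), ([379.7, 255.8], [373, 251, 14, 10, 89])]
top red [([345.5, 226.5], [343, 224, 6, 6, 30]), ([230.2, 246.6], [227, 243, 8, 8, 50])]
top blue [([245.1, 211.4], [202, 205, 79, 14, 634])]
[[202, 212], [216, 215], [243, 213], [253, 217], [278, 218], [280, 209], [214, 205]]
[[ 0.531 -0.125  0.12 ]
 [ 0.545 -0.188  0.12 ]
 [ 0.561 -0.249  0.12 ]]
[0.48310934 0.20863695 0.0635    ]
```

View pics/c1.png

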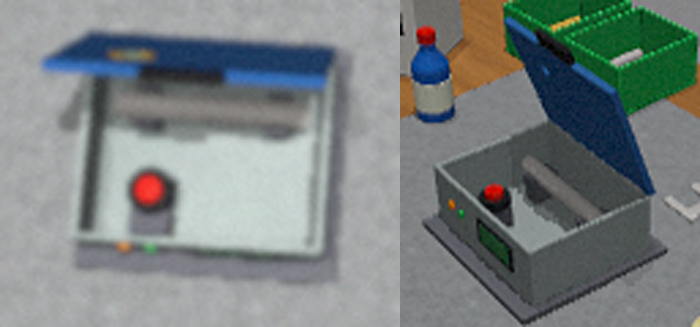

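The crop shows the box, the red button towards the front left (seen in top view) and the open cover leaning back over the hinge. Next I compute the gauge pose and cover angle.

```bash
python3 - <<'E'
from h import *
a=snap('side');b=snap('top')
l=plane(b,210.6,260.4,.085);r=plane(b,278.5,264.2,.085);d=l-r
yaw=np.arctan2(-d[0],d[1]);print('front edge',l,r,yaw,np.linalg.norm(d))
bt=plane(b,230.2,246.6,.0635);
for y in(yaw,):
    X=np.array([np.cos(y),np.sin(y)]);Y=np.array([-np.sin(y),np.cos(y)])
    c=bt[:2]+.035*X-.045*Y;print('centre',c,'from front',(l+r)[:2]/2+.08*X,'hinge',c+.08*X)
for p,q in(((234,141),(202,212)),((274,168),(278,218))):
    P,e=tri(a,p,b,q);rel=P[:2]-c;xg=rel@X-.08;yg=rel@Y;print(P,e,xg,yg,P[2]-.0855,np.arctan2(P[2]-.0855,-xg))
E
```

```text
front edge [0.44278451 0.26349505 0.085     ] [0.43006094 0.06790231 0.085     ] -0.06495982722574686 0.19600614010646045
centre [0.51631992 0.16384703] from front [0.51625399 0.16050555] hinge [0.59615119 0.1586539 ]
[0.55460018 0.25883262 0.23911938] 0.0012243142310054966 -0.04796638664377465 0.09727017703585109 0.15361938177754492 1.2681467376148283
[0.53977564 0.06275657 0.23720971] 0.004547858979046909 -0.05003154797258565 -0.09935463210053841 0.15170970794742378 1.2522428908933119
```

Request:
apply_moves(
  translation=[
    [0,0,-40],
    [0,0,-80],
    [0,0,-100],
    [-36,-20,-100],
    [-70,-40,-100],
    [-518,-298,-100],
    [-518,-298,-100],
    [-518,-298,-100],
    [-518,-298,-100],
    [-518,-298,-100],
    [-518,-298,-100],
    [-518,-298,-100],
    [-518,-298,-100],
    [-518,-298,-100],
    [-518,-298,-100],
    [-518,-298,-100],
    [-518,-298,-100],
    [-518,-298,-100],
    [-518,-298,-100],
    [-518,-298,-100],
  ],
  twist=[
    [0,0,0],
    [0,0,0],
    [0,0,0],
    [0,0,-0.1],
    [0,0,-0.2],
    [0,0,-0.315],
    [0,0,-0.315],
    [0,0,-0.315],
    [0,0,-0.315],
    [0,0,-0.315],
    [0,0,-0.315],
    [0,0,-0.315],
    [0,0,-0.315],
    [0,0,-0.315],
    [0,0,-0.315],
    [0,0,-0.315],
    [0,0,-0.315],
    [0,0,-0.315],
    [0,0,-0.315],
    [0,0,-0.315],
  ],
  claw=0,
)

```text
time: 1.97
tool_pos: [0.6217, 0.1545, 0.3308]
orientation: [3.141, -0.001, 3.07]
wrist_force: [0.1, 0.9, -0.0]
gripper_width: -0.0001
grip_force: 0.0
```

Request:
apply_moves(
  translation=[
    [0,0,40],
    [0,0,80],
    [0,0,123],
    [20,0,123],
    [40,0,123],
    [46,0,124.5],
    [52,0,126],
    [58,0,128.5],
    [64,0,130.5],
    [69,0,133],
    [75,0,136],
    [80,0,139],
    [85,0,142.5],
    [90,0,146],
    [95,0,150],
    [100,0,154.5],
    [104,0,159],
    [108,0,163.5],
    [113,0,168],
    [113,0,168],
  ],
  twist=[
    [0,0,0],
    [0,0,0],
    [0,0,0],
    [0,0,0],
    [0,0,0],
    [0,0,0],
    [0,0,0],
    [0,0,0],
    [0,0,0],
    [0,0,0],
    [0,0,0],
    [0,0,0],
    [0,0,0],
    [0,0,0],
    [0,0,0],
    [0,0,0],
    [0,0,0],
    [0,0,0],
    [0,0,0],
    [0,0,0],
  ],
)

```text
time: 3.63
tool_pos: [0.5071, 0.1628, 0.1615]
orientation: [-3.141, -0.003, 3.072]
wrist_force: [0.1, 0.3, -0.8]
gripper_width: -0.0002
grip_force: 0.0
```

```bash
python3 - <<'E'
from h import *
a=snap('side');b=snap('top')
cv2.imwrite('pics/c2.png',np.hstack([cv2.resize(b['frame'][160:300,170:330],(400,350)),cv2.resize(a['frame'][110:270,180:340],(350,350))])[:,:,::-1])
E
```

```text
(no output)
```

View pics/c2.png

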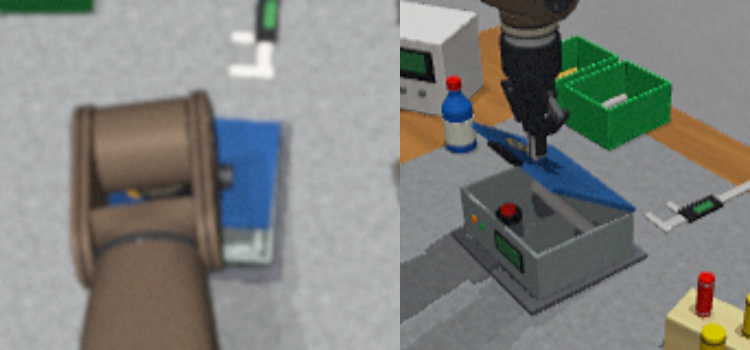

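The cover is following the fingertip and is now about 0.55 rad open. I continue down the arc.

Request:
apply_moves(
  translation=[
    [3.5,0,5],
    [7,0,10.5],
    [10,0,16],
    [13,0,21.5],
    [15.5,0,27],
    [18,0,33],
    [20,0,39],
    [22,0,45],
    [23.5,0,51],
    [24.5,0,57],
    [25.5,0,63],
    [26,0,68],
    [26,0,70],
    [26,0,71],
    [26,0,72],
    [26,0,72],
  ],
  twist=[
    [0,0,0],
    [0,0,0],
    [0,0,0],
    [0,0,0],
    [0,0,0],
    [0,0,0],
    [0,0,0],
    [0,0,0],
    [0,0,0],
    [0,0,0],
    [0,0,0],
    [0,0,0],
    [0,0,0],
    [0,0,0],
    [0,0,0],
    [0,0,0],
  ],
)

```text
time: 5.07
tool_pos: [0.4826, 0.1647, 0.0934]
orientation: [-3.141, -0.003, 3.072]
wrist_force: [-8.3, -1.6, 14.6]
gripper_width: -0.0003
grip_force: 7.1
```

Request:
apply_moves(
  translation=[
    [26,0,-10],
    [0,0,-40],
    [0,0,-80],
    [0,0,-120],
    [0,-40,-157],
    [-87,-347,-157],
    [-87,-347,-157],
    [-87,-347,-157],
    [-87,-347,-157],
    [-87,-347,-157],
    [-87,-347,-157],
    [-87,-347,-157],
    [-87,-347,-157],
    [-87,-347,-157],
    [-87,-347,-157],
    [-87,-347,-157],
    [-87,-347,-157],
    [-87,-347,-157],
    [-87,-347,-157],
  ],
  twist=[
    [0,0,0],
    [0,0,0],
    [0,0,0],
    [0,0,0.1],
    [0,0,0.2],
    [0,0,1.264],
    [0,0,1.264],
    [0,0,1.264],
    [0,0,1.264],
    [0,0,1.264],
    [0,0,1.264],
    [0,0,1.264],
    [0,0,1.264],
    [0,0,1.264],
    [0,0,1.264],
    [0,0,1.264],
    [0,0,1.264],
    [0,0,1.264],
    [0,0,1.264],
  ],
  claw=0.6,
)

```text
time: 6.65
tool_pos: [0.5455, -0.1864, 0.2484]
orientation: [3.141, 0.0, 1.81]
wrist_force: [1.3, 0.1, -0.1]
gripper_width: 0.0513
grip_force: 0.0
```

```bash
python3 - <<'E'
from h import *
w=snap('wrist','w1.png');s=snap('side','s1.png');b=snap('top','t1.png')
print(w['fx'],w['cx'],w['cy'])
o,_=ray(w,0,0);print('cam',o)
st=manip.state();print(st['tool_pos'],st['orientation'],st['joint_pos'])
E
```

```text
325.19226210127806 278.58981449261034 210.03001492290252
cam [ 0.52865092 -0.11286231  0.39225249]
[ 0.54557135 -0.18684751  0.24849717] [3.14139793e+00 2.23798633e-04 1.80917628e+00] [-5.05818085e-01  5.74979953e-02  1.80573766e+00 -3.41873513e-05
  1.27806216e+00 -7.44188199e-01]
```

View pics/w1.png

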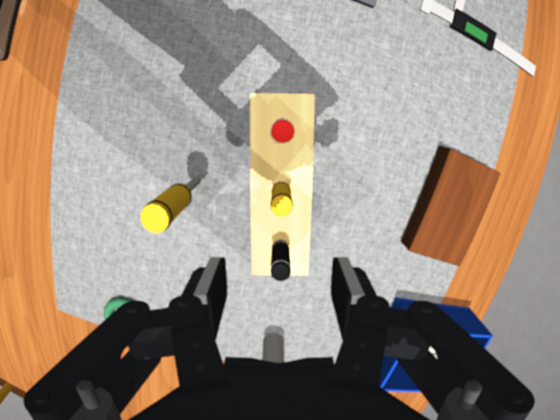

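View pics/s1.png

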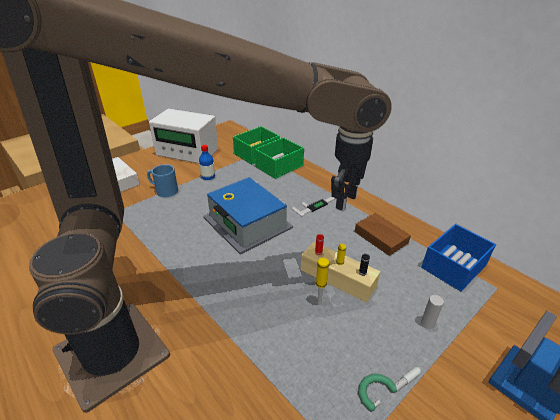

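Wrist view: the row is vertical in the image, with the pin top at about (282,207), the red tool at (282,130) and the black one at (280,270). The side view shows the cover closed with its yellow ring at (229,197).

```bash
python3 - <<'E'
from h import *
w=snap('wrist');b=snap('top')
h=cv2.cvtColor(w['frame'],cv2.COLOR_RGB2HSV)
m=cv2.inRange(h,(22,150,150),(32,255,255));m[:,:265]=0;m[:,300:]=0;m[:170]=0;m[240:]=0
# bright top cap
v=h[:,:,2].copy();v[m==0]=0
ys,xs=np.nonzero(m);print('yellow',xs.min(),xs.max(),ys.min(),ys.max(),xs.mean())
print([ (y,int(m[y].astype(bool).sum()),int(v[y].max())) for y in range(ys.min(),ys.max()+1,3)])
bot=ys.max();cx=xs[ys>bot-10].mean()
# radius of top disc ~ half its width
r=(m[bot-15:bot].astype(bool).sum(1)).max()/2
print('disc',cx,bot-r,r,'pos',plane(w,cx,bot-r+.5,.12,True))
for u,vv in((250,94),(314,94),(250,275),(308,275)):print(plane(w,u,vv,.06,True))
h=cv2.cvtColor(b['frame'],cv2.COLOR_RGB2HSV)
m=cv2.inRange(h,(20,120,90),(34,255,255));m[:190]=0;m[290:]=0;m[:,:190]=0;m[:,300:]=0
c=np.vstack(cv2.findContours(m,0,2)[0]);(x,y),rr=cv2.minEnclosingCircle(c);M=cv2.moments(cv2.convexHull(c));print('ring',x,y,rr,len(c));print(plane(b,x,y,.0935),plane(b,M['m10']/M['m00'],M['m01']/M['m00'],.0935))
E
```

```text
yellow 271 292 195 214 281.4131054131054
[(195, 9, 197), (198, 17, 255), (201, 20, 255), (204, 22, 255), (207, 21, 254), (210, 18, 254), (213, 13, 254)]
disc 281.1714285714286 203.0 11.0 pos [ 0.54956403 -0.18954207  0.12      ]
[ 0.49643054 -0.10223754  0.06      ]
[ 0.55889664 -0.08687137  0.06      ]
[ 0.53962744 -0.2987465   0.06      ]
[ 0.60509515 -0.28281789  0.06      ]
ring 228.7857208251953 245.7857208251953 5.273245811462402 16
[0.48353295 0.21062157 0.0935    ] [0.48440259 0.21106474 0.0935    ]
```

Request:
apply_moves(
  translation=[
    [-4,3,30],
    [-4,3,60],
    [-4,3,90],
    [-4,3,120],
    [-4,3,145],
    [-4,3,165],
    [-4,3,174],
    [-4,3,174],
  ],
  twist=[
    [0,0,0.015],
    [0,0,0.015],
    [0,0,0.015],
    [0,0,0.015],
    [0,0,0.015],
    [0,0,0.015],
    [0,0,0.015],
    [0,0,0.015],
  ],
)

```text
time: 7.57
tool_pos: [0.5477, -0.1898, 0.0717]
orientation: [-3.138, -0.004, 1.793]
wrist_force: [0.4, -0.5, -0.6]
gripper_width: 0.0513
grip_force: 0.0
```

Request:
apply_moves(
  translation=[
    [0,0,0],
    [0,0,0],
    [0,0,0],
    [0,0,0],
    [0,0,0],
    [0,0,0],
    [0,0,0],
    [0,0,0],
  ],
  twist=[
    [0,0,0],
    [0,0,0],
    [0,0,0],
    [0,0,0],
    [0,0,0],
    [0,0,0],
    [0,0,0],
    [0,0,0],
  ],
  claw=0,
)

```text
time: 8.23
tool_pos: [0.5508, -0.1915, 0.0766]
orientation: [3.139, 0.003, 1.793]
wrist_force: [-0.2, 0.6, 6.5]
gripper_width: 0.0187
grip_force: 58.5
```

Request:
apply_moves(
  translation=[
    [0,0,-8],
    [0,0,-20],
    [0,0,-35],
    [0,0,-50],
    [0,0,-70],
    [0,0,-95],
    [0,0,-120],
    [0,0,-140],
    [0,0,-140],
  ],
  twist=[
    [0,0,0],
    [0,0,0],
    [0,0,0],
    [0,0,0],
    [0,0,0],
    [0,0,0],
    [0,0,0],
    [0,0,0],
    [0,0,0],
  ],
)

```text
time: 8.98
tool_pos: [0.5517, -0.1918, 0.2207]
orientation: [3.134, 0.007, 1.793]
wrist_force: [-0.8, -0.5, -0.8]
gripper_width: 0.0186
grip_force: 58.6
```

```bash
python3 - <<'E'
from h import *
w=snap('wrist');s=snap('side')
cv2.imwrite('pics/c3.png',np.hstack([cv2.resize(w['frame'],(467,350)),cv2.resize(s['frame'][150:310,250:400],(328,350))])[:,:,::-1])
st=manip.state();print(st['tool_pos'],st['orientation'],st['wrist_force'],st['gripper_width'],st['grip_force'])
E
```

```text
[ 0.54944524 -0.19071411  0.2150398 ] [3.14048466e+00 9.54261926e-04 1.79284515e+00] [ 0.39416783 -0.10386735 -2.02400684] 0.018615406209608613 58.561588525772095
```

View pics/c3.png

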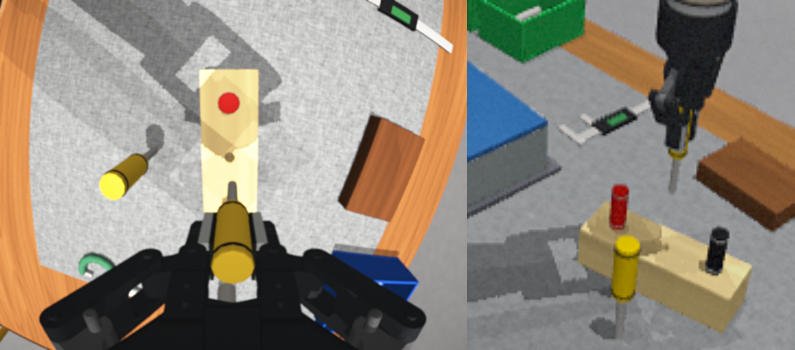

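The pin is held upright and has left the rack; the other two tools haven't moved. I carry it over to the hole.

Request:
apply_moves(
  translation=[
    [15,1,-5],
    [40,3,-5],
    [75,5,-5],
    [110,7,-5],
    [145,9,-5],
    [180,11,-5],
    [215,13,-5],
    [250,15,-5],
    [285,17,-5],
    [320,19,-5],
    [350,21,-5],
    [375,23,-5],
    [395,24,-5],
    [406,25,-5],
    [406,25,20],
    [406,25,20],
    [406,25,20],
    [406,25,20],
  ],
  twist=[
    [0,0,0],
    [0,0,0],
    [0,0,0],
    [0,0,0],
    [0,0,0],
    [0,0,0],
    [0,0,0],
    [0,0,0],
    [0,0,0],
    [0,0,0],
    [0,0,0],
    [0,0,0],
    [0,0,0],
    [0,0,0],
    [0,0,0],
    [0,0,0],
    [0,0,0],
    [0,0,0],
  ],
)

```text
time: 10.58
tool_pos: [0.484, 0.2103, 0.1939]
orientation: [-3.14, 0.0, 1.792]
wrist_force: [-0.3, -0.3, -0.6]
gripper_width: 0.0187
grip_force: 58.7
```

```bash
python3 - <<'E'
from h import *
w=snap('wrist','w2.png');s=snap('side')
k=w['frame'][120:330,180:380]
cv2.imwrite('pics/c4.png',np.hstack([cv2.resize(k,(480,504),interpolation=2),cv2.resize(s['frame'][120:260,190:280],(320,504),interpolation=2)])[:,:,::-1])
st=manip.state();print(st['tool_pos'],st['orientation'],st['joint_pos'],st['wrist_force'])
R,t=np.array(w['R']),np.array(w['t'])
def pf(X):
    c=R@X+t;r=np.hypot(c[0],c[1]);th=np.arctan2(r,c[2]);return w['cx']+w['fx']*th*c[0]/r,w['cy']+w['fy']*th*c[1]/r
T=st['tool_pos'];print('pred tip',pf(T-[0,0,.069]),'hole',pf(np.array([.484,.211,.0935])))
E
```

```text
[0.48490088 0.2103671  0.19513229] [3.14063927e+00 9.72704984e-05 1.79177805e+00] [ 2.17303118e-01 -4.70164925e-03  1.96962687e+00 -1.01588586e-04
  1.17571370e+00 -3.63959565e-03] [-0.06029379  0.16679952 -0.54053984]
pred tip (np.float64(278.5733566311824), np.float64(223.2739250122001)) hole (np.float64(277.72263343390244), np.float64(208.31497120123512))
```

View pics/c4.png

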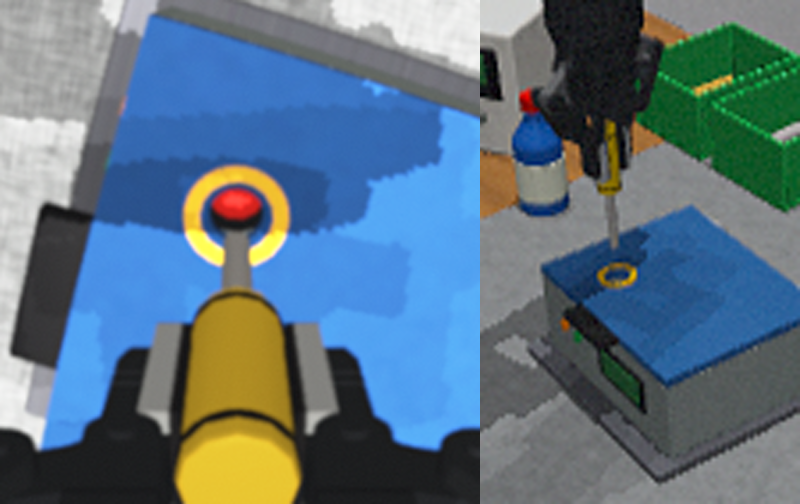

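The ring's centre is at about (278.8,210) in the wrist image. The tip is at (278.3,215) there and at (227.4,188) in the side image.

```bash
python3 - <<'E'
from h import *
w=snap('wrist');s=snap('side');b=snap('top')
st=manip.state();T=st['tool_pos'];y=st['orientation'][2]
X=np.array([np.cos(y),np.sin(y),0]);Y=np.array([np.sin(y),-np.cos(y),0])
h=cv2.cvtColor(w['frame'],cv2.COLOR_RGB2HSV)
m=cv2.inRange(h,(18,130,110),(34,255,255));m[:,:250]=0;m[:,305:]=0;m[:185]=0;m[233:]=0
ys,xs=np.nonzero(m);print(xs.min(),xs.max(),ys.min(),ys.max())
p=np.stack([xs,ys],1)[ys<228].astype(np.int32);(e,ax,_)=cv2.fitEllipse(cv2.convexHull(p));print(e,ax)
H=plane(w,*e,.0935,True);print('hole',H,(H-T)@X,(H-T)@Y)
for z in(.063,.066,.069,.072):
    P=plane(w,278.3,215,T[2]-z,True);print(z,P,(P-T)@X,(P-T)@Y)
o1,w1=ray(w,278.3,215,True);o2,w2=ray(s,227.4,188.3)
A=np.stack([w1,-w2],1);q=np.linalg.lstsq(A,o2-o1,rcond=None)[0];a,c=o1+q[0]*w1,o2+q[1]*w2
P=(a+c)/2;print('tri',P,np.linalg.norm(a-c),(P-T)@X,(P-T)@Y,T[2]-P[2])
E
```

```text
256 298 189 228
(276.6783142089844, 208.78988647460938) (40.15956115722656, 42.620452880859375)
hole [0.48450895 0.21017769 0.0935    ] -0.00020910898040722692 -0.0005073434737232609
0.063 [0.48410842 0.21785683 0.1322557 ] 0.007370882110289848 0.0007862693922798404
0.066 [0.48432378 0.21689416 0.1292557 ] 0.006384410073788526 0.0007852307165282598
0.069 [0.48453915 0.21593148 0.1262557 ] 0.005397938037287203 0.0007841920407766793
0.072 [0.48475452 0.2149688  0.1232557 ] 0.004411466000785881 0.0007831533650250988
tri [0.48501289 0.21393143 0.12007256] 6.62663578136231e-05 0.0033426786074800276 0.0008076876512457692 0.0751831451460004
```

Request:
apply_moves(
  translation=[
    [-5,0,8],
    [-5,0,16],
    [-5,0,22],
    [-5,0,22],
    [-5,0,22],
  ],
  twist=[
    [0,0,0],
    [0,0,0],
    [0,0,0],
    [0,0,0],
    [0,0,0],
  ],
)

```text
time: 11.25
tool_pos: [0.4849, 0.2058, 0.1712]
orientation: [-3.139, -0.0, 1.793]
wrist_force: [0.2, 0.4, -0.3]
gripper_width: 0.0183
grip_force: 58.7
```

```bash
python3 - <<'E'
from h import *
w=snap('wrist');s=snap('side')
cv2.imwrite('pics/c5.png',np.hstack([cv2.resize(w['frame'][170:270,230:330],(500,500),interpolation=2),cv2.resize(s['frame'][165:225,200:236],(300,500),interpolation=2)])[:,:,::-1])
print(manip.state()['tool_pos'],manip.state()['wrist_force'])
E
```

```text
[0.48553628 0.20601006 0.17229812] [-0.2904632   0.29952649 -1.45618286]
```

View pics/c5.png

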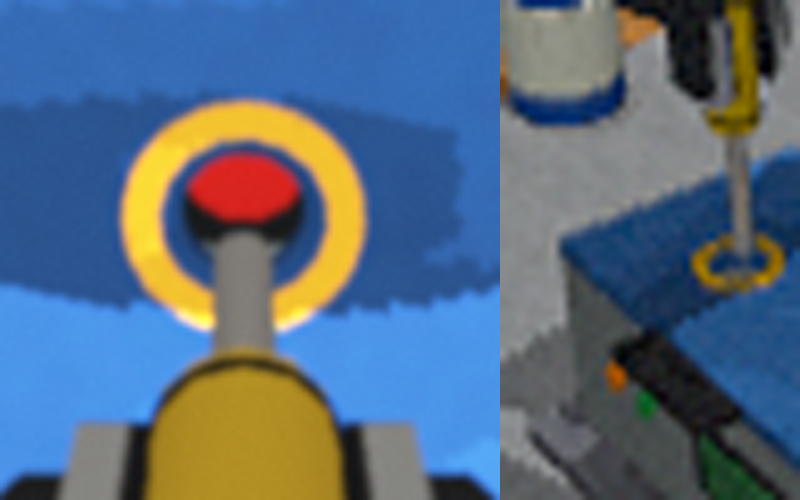

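```bash
python3 - <<'E'
from h import *
w=snap('wrist');s=snap('side')
st=manip.state();T=st['tool_pos'];y=st['orientation'][2];print(T)
X=np.array([np.cos(y),np.sin(y),0]);Y=np.array([np.sin(y),-np.cos(y),0])
H=plane(w,278.8,213.3,.0935,True);print('hole',H)
for z in(.069,.072,.075):
    P=plane(w,278.6,216.4,T[2]-z,True)-.004*X;d=H-P;print(z,P,'need',d@X,d@Y)
us,vs=200+245/300*36,165+252/500*60; uh,vh=200+238/300*36,165+265/500*60
Hs=plane(s,uh,vh,.0935)
for z in(.069,.072,.075):
    P=plane(s,us,vs,T[2]-z);d=Hs-P;print('side',z,P,Hs,'need',d@X,d@Y)
E
```

```text
[0.48576651 0.20606345 0.17272763]
hole [0.48585275 0.20970316 0.0935    ]
0.069 [0.48636468 0.20680423 0.10372763] need 0.002940487774440198 0.0001392539747816315
0.072 [0.48658391 0.20582803 0.10072763] need 0.003941002858249864 0.00014045589402932295
0.075 [0.48680314 0.20485182 0.09772763] need 0.00494151794205953 0.00014165781327701464
side 0.069 [0.48057987 0.19962463 0.10372763] [0.48177222 0.20695329 0.0935    ] need 0.0068859653576871585 0.0027774925828550918
side 0.072 [0.48295777 0.20327015 0.10072763] [0.48177222 0.20695329 0.0935    ] need 0.0038538312682645354 -0.00034506510261669257
side 0.075 [0.48533567 0.20691567 0.09772763] [0.48177222 0.20695329 0.0935    ] need 0.0008216971788418637 -0.00346762278808826
```

Request:
apply_moves(
  translation=[
    [4,0,0],
    [4,0,3],
    [4,0,8],
    [4,0,14],
    [4,0,20],
    [4,0,26],
    [4,0,30],
    [4,0,30],
  ],
  twist=[
    [0,0,0],
    [0,0,0],
    [0,0,0],
    [0,0,0],
    [0,0,0],
    [0,0,0],
    [0,0,0],
    [0,0,0],
  ],
)

```text
time: 12.12
tool_pos: [0.4837, 0.2096, 0.1406]
orientation: [-3.139, 0.0, 1.793]
wrist_force: [-1.2, 0.1, -1.1]
gripper_width: 0.0189
grip_force: 58.7
```

No contact on the cover; the pin is in the hole. I press slowly.

Request:
apply_moves(
  translation=[
    [0,0,3],
    [0,0,6],
    [0,0,8],
    [0,0,10],
    [0,0,12],
    [0,0,13],
    [0,0,13],
    [0,0,13],
  ],
  twist=[
    [0,0,0],
    [0,0,0],
    [0,0,0],
    [0,0,0],
    [0,0,0],
    [0,0,0],
    [0,0,0],
    [0,0,0],
  ],
)

```text
time: 12.78
tool_pos: [0.4849, 0.2099, 0.1301]
orientation: [3.141, 0.0, 1.793]
wrist_force: [-1.4, 0.0, 4.5]
gripper_width: 0.0188
grip_force: 59.1
```

Request:
apply_moves(
  translation=[
    [0,0,1],
    [0,0,2],
    [0,0,3],
    [0,0,3],
    [0,0,3],
    [0,0,3],
    [0,0,3],
  ],
  twist=[
    [0,0,0],
    [0,0,0],
    [0,0,0],
    [0,0,0],
    [0,0,0],
    [0,0,0],
    [0,0,0],
  ],
)

```text
time: 13.37
tool_pos: [0.4854, 0.2101, 0.1296]
orientation: [3.141, 0.0, 1.793]
wrist_force: [-5.5, -0.9, 15.3]
gripper_width: 0.0188
grip_force: 60.8
```

Request:
apply_moves(
  translation=[
    [0,0,0],
    [0,0,0],
    [0,0,0],
    [0,0,0],
    [0,0,0],
    [0,0,0],
  ],
  twist=[
    [0,0,0],
    [0,0,0],
    [0,0,0],
    [0,0,0],
    [0,0,0],
    [0,0,0],
  ],
)

```text
time: 13.87
tool_pos: [0.4855, 0.2101, 0.1296]
orientation: [3.141, 0.0, 1.793]
wrist_force: [-5.7, -1.5, 15.7]
gripper_width: 0.0185
grip_force: 60.8
```

```bash
python3 - <<'E'
from h import *
s=manip.state();print(s['tool_pos'],s['wrist_force'],s['grip_force'])
if s['wrist_force'][2]>6: print(manip.hand_in())
E
```

```text
[0.48545746 0.21008098 0.12962943] [-5.71957123 -1.5228321  15.70572834] 60.828505754470825
the job is handed in; nothing more can be done
None
```

I lowered the cover closed and handed the job in with the gripped pin pressing the reset button through the hole; at about 16 N with the tip near 58 mm, it looks fully down, but no verdict came back.

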